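Hold a spring at 14 mm compression on the lever spring tester

ROBOT

A 6-joint arm with a two-finger parallel gripper is mounted at the origin on the work surface. World frame = base frame: x ahead of the robot, y to its left, z up, the work surface at z = 0. Lengths are in m, angles in degrees, forces in N, time in s.
With the tool pointing down it reaches from about 0.4 to 0.825 m from the base axis. Payload 7 kg.
Tool frame: the origin (TCP) lies midway between the tips of the shut fingers; the grasp point (between the pads) lies 19 mm behind it; z points along the fingers, y is the direction in which the jaws open and shut (so a half turn about z gives the same grasp; the last joint's range is limited). The gripper opens to 88 mm and grips with 3 to 60 N. Pads are 19 mm wide; open, the fingers measure 130 mm over their backs; the gripper's body (78 mm by 193 mm) begins 47 mm behind the grasp point.
Start: joints at [81.71, 20.546, 0.682, 0, -70.136, -16.507], TCP at [0.283, 0.613, 0.227] pointing down, gripper open.
Joint ranges: [-176.03, 176.03], [-82.01, 121.73], [-58.28, 71.71], [-173.87, 95.51], [-174.79, -0.11], [-173.66, 173.66]. Speed limits (degrees/s): [136.94, 136.94, 172.46, 180, 180, 180].

INTERFACE

Orientations are given as a 3x3 rotation matrix whose columns are the frame's x, y, z axes.
In Python, from rig import robot gives the robot as it stands. Calls block until the motion is done:
- robot.goto(position, orientation): joint-space move of the TCP to a pose.
- robot.servo_line(position, ori=None, speed=0.15): straight line of the TCP; ori=None keeps the orientation; speed is the mean speed in m/s.
- robot.movej(angles): joint-space move.
- robot.move_gripper(opening): opening from 0.0 (shut) to 1.0 (fully open); the grip force is fixed at half the most; returns when the fingers have stopped.
- robot.dwell(seconds).
- robot.ik(position, orientation): joint angles nearest the present ones, or None.
- robot.grab_frame(name): name is "scene" or "top" or "wrist"; returns (picture, depth): 400x640x3 uint8, red, green, blue; 400x640 float32, m along the optical axis (not along the pixel's ray), 0 where there is no reading.
- robot.camera_info(name): a dict with "vfov" (degrees; the focal length in pixels is half the picture's height over the tangent of half this angle, whatever the lens; pixels are square), "cx", "cy" (the principal point, pixels), "k1" (the pictures are not rectified: a ray, as slopes to the right and down, at radius r is drawn at 1 + k1 r^2 times it, then the intrinsics apply), "view" (4x4, takes a point from world to camera coordinates); the wrist camera has in their place "T_tool_cam" (4x4, takes a point from camera to tool coordinates, whose origin is the TCP and whose axes are the flange's). Camera axes: x right, y down, z forward; pixel columns grow to the right and rows downward; lengths in m; the calibration is good to about 2 mm. A picture is of the moment at which its call begins: read the wrist's pose just before it. camera_info takes no time and is no camera call.
A pose or a line that the arm cannot do raises robot.Unreachable and nothing moves.
- robot.job_done(): hands the job in, once; it reports no verdict.
Readings, each from a call of its own:
- robot.read_t(): time.
- robot.read_qpos(): joint angles.
- robot.read_qvel(): joint speeds.
- robot.read_effort(): joint torques, N m.
- robot.read_position(): TCP position.
- robot.read_tcp_rot(): TCP orientation.
- robot.read_force(): force on the tool from outside, world axes, zero at the start.
- robot.read_ft_torque(): the same for the moment, N m.
- robot.read_grip_width(): opening from 0.0 (shut) to 1.0 (fully open).
Only numpy, scipy, OpenCV 4.12 (cv2) and the standard library are available. Lean on these libraries where they do the work, as an engineer would, in place of code of your own. Each camera call takes 0.05 s, during which the arm holds its last target. There are 200 camera calls.

TASK

We are checking the load of the coil spring that stands in the small lever spring tester. Turn the numbered click sleeve on top of the tester's ram to 14 with the lever still up, then pull the tester's lever down until the sleeve's step lands on the stop pin, so that the spring is compressed by 14 mm, and keep it there: finish while still holding the lever down on the stop, so that I can read the load dial. Leave the other things on the bench where they are.

Things in the scene. Friction and masses are not known exactly. Their poses are not given: they have to be found in the camera images.
- tester: Spring tester, fixed: off-white C-frame hand press, base 255 x 150 mm, 302 mm tall, its spring standing under the ram. Origin: on the bench, on the ram's vertical axis. +x points to its column at the back, so its open front is -x; z up. The lever is on its -y side, on a level shaft parallel to y through x 30, z 198 mm. The head's top is at z 232 mm.
- sleeve_grip (a point): Centre of the stop sleeve's grip part, on the ram axis, 286 mm above the bench with the lever up. The sleeve is a knurled aluminium cylinder 52 mm across; grip part z 274 to 298 mm, below it ten steps of the same width reach down to 252 mm. Free all round; above it only the rod's end, 25 mm wide, 4 mm high.
- sleeve_top (a point): Centre of the sleeve's white top face (z 298 mm), with black numbers 0, 2, 4 ... 18 around it: mm of spring travel. The number that is set is the one at the red line on the ram rod's end, which points to the tester's front.
- stop_sleeve (a joint): Turn of the sleeve, rad: 0 at number 0, 0.6283 (36 degrees) more for each next number: 4.398 at 14. Grows, and the number rises, as it is turned counter-clockwise seen from above. Clicks at every number (about 0.15 N m to leave a click, pulls itself to the nearest one when let go); does not rise as it turns. Starts at 4 to 10.
- stop_pin (a point): Top of the steel stop pin (6 mm thick), on the head 20 mm in front of the ram axis, 252 mm above the bench. The sleeve step under the set number is above it: the ram can go down by that many mm, then the step lands on the pin.
- ram (a joint): How far the ram is down = compression of the spring, m: 0 with the lever up (rest), 0.014 when the sleeve set to 14 is on the stop pin. The lever turns 1 rad per 0.030 m. It springs back up when the lever is let go.
- lever: The tester's lever. Origin on its shaft, at (30, -55, 198) mm in the tester's frame; its y axis is parallel to the tester's. The steel bar (14 mm thick) runs from there along the lever's own -x for 215 mm. At rest it points to the tester's front and 20 degrees up; 14 mm of ram travel turns it 0.467 rad down, to 6.7 degrees below level.
- lever_handle (a point): Middle of the lever's black round handle, 25 mm thick, 85 mm long, level, at right angles to the bar (along the tester's y), free all round. At (-215, -52.5, 0) mm in the lever's frame: 272 mm above the bench at rest, 173 mm with the ram 14 mm down. It takes about 3 N down at first, about 9 N at 14 mm.
- load_dial (a point): Centre of the face of the round load dial (78 mm wide, white, red needle) at the foot of the tester's front, only to be read: the needle follows the spring's load.
- spring_tray: Blue two-part tray of sample springs, 110 x 150 mm, 28 mm high, fixed, in front of the tester. Origin at the centre of its underside.
- weight_big: Brass knob weight, 48 mm wide, 75 mm high. Origin at the centre of its underside.
- weight_small: Brass knob weight, 38 mm wide, 58 mm high. Origin at the centre of its underside.
- ring_gauge: Steel ring gauge, 64 mm wide, 18 mm high, lying flat. Origin at the centre of its underside.
- v_block: Dark steel V-block, 70 x 48 x 42 mm. Origin at the centre of its underside.
- screwdriver: Screwdriver with a yellow handle, 190 mm long, lying.
- olive_can: Olive pressure can with a black carrying handle, 116 mm wide, 165 mm high. Origin at the centre of its underside.
- cream_can: Cream pressure can with a black carrying handle, 124 mm wide, 170 mm high. Origin at the centre of its underside.
- green_dome: Green enamelled dome cap, 82 mm wide, 113 mm high. Origin at the centre of its underside.

How it is judged (in metres and radians):
On the way:
1. the sleeve is set to 14 while the lever is still up (value of joint stop_sleeve between 4.24 and 4.56 rad and value of joint ram below 0.003 m), for 0.3 s.
At the end, for the whole second after the job is handed in: The sleeve is clicked in at 14 (within 0.16 rad), the ram is down 14 mm (13.2 to 15.2 mm) and still, and the robot is what holds it there, with more than 2 N on the lever, through the last second (value of joint stop_sleeve between 4.24 and 4.56 rad and value of joint ram between 0.0132 and 0.0152 m and velocity of joint ram between -0.003 and 0.003 m/s and contact force between any of the fingers, the arm and lever above 2 N); the arm keeps its last pose, push and grip.
It fails at once if a bystander is shifted by more than 25 mm or knocked over (distance of any of weight_big, weight_small, ring_gauge, v_block, screwdriver, olive_can, cream_can, green_dome from where it was at the start of the episode above 0.025 m or angle between any of weight_big, weight_small, olive_can, cream_can, green_dome's own z axis and vertical above 0.5 rad).
It also fails if it takes over 72 s, if anything falls off the work surface, if the arm or the gripper's body presses on something with over 40 N, if the wrist force passes 120 N, or if a joint passes its speed limit or range.

## Working session

There is one attempt and no reset: what is moved stays moved. The work goes in short steps, each a Python script; the robot and the scene stay as the last script left them, time stands still between calls to the robot, and variables do not carry over. Pictures are saved under pics/ and viewed, about 8 in all and at most 12, crops included, and the job is handed in when it is done.

```bash
mkdir -p pics; ls; cat > h.py <<'E'
import numpy as np, cv2
from rig import robot
def save(name,fn):
    p,d=robot.grab_frame(name); cv2.imwrite('pics/'+fn+'.png',p[:,:,::-1]); np.save('pics/'+fn+'.npy',d); return p,d
def cam(name):
    i=robot.camera_info(name); f=200/np.tan(np.radians(i['vfov']/2))
    K=np.array([[f,0,i['cx']],[0,f,i['cy']],[0,0,1]])
    if name=='wrist':
        T=np.eye(4);T[:3,:3]=robot.read_tcp_rot();T[:3,3]=robot.read_position();T=T@np.array(i['T_tool_cam'])
    else: T=np.linalg.inv(np.array(i['view']))
    return K,i['k1'],T
def ray(c,uv):
    K,k1,T=c; n=cv2.undistortPoints(np.array([[uv]],float),K,np.array([k1,0,0,0.]))[0,0]
    return T[:3,3],T[:3,:3]@np.array([n[0],n[1],1]),n
def plane(c,uv,z):
    o,d,_=ray(c,uv); return o+d*(z-o[2])/d[2]
def depthpt(c,uv,D):
    o,d,_=ray(c,uv); return o+d*D
def proj(c,P):
    K,k1,T=c; W=np.linalg.inv(T)
    return cv2.projectPoints(np.array([P],float),cv2.Rodrigues(W[:3,:3])[0],W[:3,3],K,np.array([k1,0,0,0.]))[0][0,0]
E
python3 - <<'E'
from h import *
a,_=save('scene','s0');b,_=save('top','t0')
for n in('scene','top'):
    c=cam(n);print(n,c[0][0,0],c[1],c[2].round(3).tolist())
print(robot.camera_info('wrist'),robot.read_t())
cv2.imwrite('pics/st0.png',cv2.resize(np.vstack([a,b])[:,:,::-1],None,fx=.75,fy=.75))
E
```

```text
pics
scene 385.6201296785581 0.008235559229020582 [[0.767, 0.396, -0.505, 1.086], [0.642, -0.483, 0.596, -0.707], [-0.008, -0.781, -0.625, 0.913], [0.0, 0.0, 0.0, 1.0]]
top 450.71631739325085 -0.009476864580446361 [[0.014, -0.987, 0.161, 0.307], [-1.0, -0.016, -0.016, -0.018], [0.018, -0.161, -0.987, 1.362], [0.0, 0.0, 0.0, 1.0]]
{'vfov': 60.88799299184393, 'cx': 322.8808666943672, 'cy': 200.66095180676555, 'k1': 0.023415033132127613, 'T_tool_cam': array([[-9.56561947e-05, -9.56480589e-01, -2.91795944e-01,
         7.70811247e-02],
       [ 9.99999879e-01,  4.93965516e-05, -4.89736162e-04,
         2.54540527e-04],
       [ 4.82836846e-04, -2.91795956e-01,  9.56480469e-01,
        -1.58309650e-01],
       [ 0.00000000e+00,  0.00000000e+00,  0.00000000e+00,
         1.00000000e+00]])} 0.1
```

View pics/st0.png

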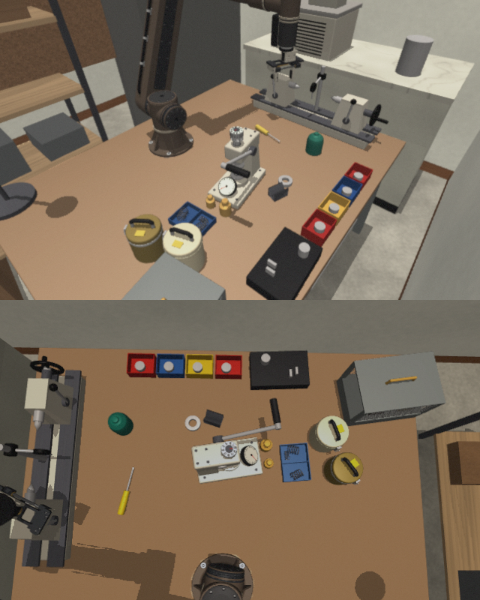

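The picture shows the tester near the centre, with the sleeve at about (305,200) in the top view and the black lever handle at about (368,148). The lever points toward image right (-y).

```bash
python3 - <<'E'
from h import *
a=cv2.imread('pics/s0.png');b=cv2.imread('pics/t0.png')
c=cam('top')
print('sleeve',plane(c,(305,200),.298),'handle',plane(c,(368,148),.272),'ring',plane(c,(257,164),.018))
x=cv2.resize(b[110:260,240:420],None,fx=4,fy=4,interpolation=2)[:,:720]
cv2.imwrite('pics/tc.png',x)
x=cv2.resize(a[150:300,250:400],None,fx=4,fy=4,interpolation=2)
cv2.imwrite('pics/sc.png',x)
E
```

```text
sleeve [ 0.47542177 -0.01681993  0.298     ] handle [ 0.61388455 -0.17224075  0.272     ] ring [0.628525   0.13195323 0.018     ]
```

View pics/tc.png

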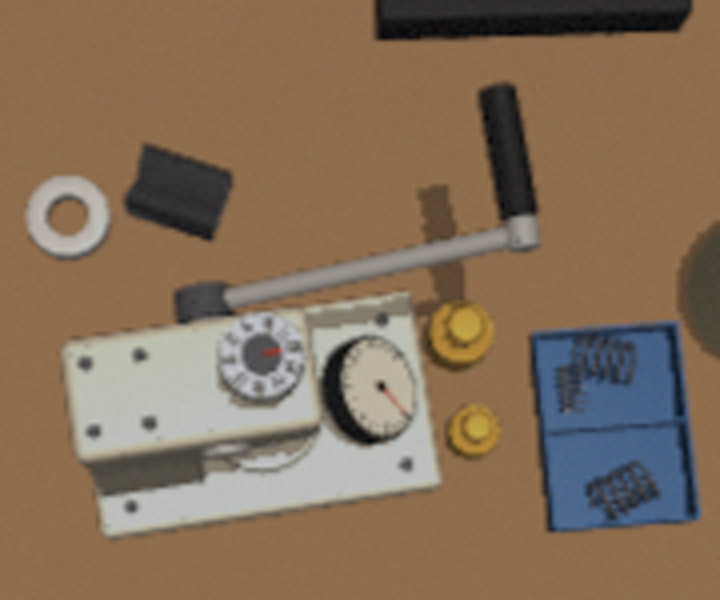

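The crop (4x, offset 240,110) shows the sleeve centre at about (261,356) with the red line to the right. The handle middle is at (508,152). The sleeve-to-handle distance comes out at 208 mm against 203 mm expected, and the tester yaw at about 99.7°. Next I move above the sleeve for a closer look.

```bash
cat >> h.py <<'E'
def down(a):
    a=np.radians(a); c,s=np.cos(a),np.sin(a); return np.array([[c,s,0],[s,-c,0],[0,0,-1.]])
E
python3 - <<'E'
from h import *
R=robot.read_tcp_rot();print(R.round(2).tolist())
p=robot.read_position(); robot.servo_line([p[0],p[1],.43],speed=.25)
for a in range(-180,180,30):
    q=robot.ik([.475,-.017,.41],down(a)); print(a,None if q is None else np.round(q,0))
robot.goto([.475,-.017,.41],down(np.degrees(np.arctan2(R[1,0],R[0,0]))-80))
p,_=save('wrist','w1'); print(robot.read_t(),robot.read_qpos(),robot.read_tcp_rot().round(2).tolist())
E
```

```text
[[0.91, -0.42, -0.0], [-0.42, -0.91, -0.0], [0.0, 0.0, -1.0]]
-180 [  22.   -3.   -4.    0.  -89. -112.]
-150 [ 22.  -3.  -4.   0. -89. -82.]
-120 [ 22.  -3.  -4.   0. -89. -52.]
-90 [ 22.  -3.  -4.   0. -89. -22.]
-60 [ 22.  -3.  -4.   0. -89.   8.]
-30 [ 22.  -3.  -4.   0. -89.  38.]
0 [ 22.  -3.  -4.   0. -89.  68.]
30 [ 154.  -76.   -4.    0. -161.  -34.]
60 [ 154.  -76.   -4.    0. -161.   -4.]
90 [ 154.  -76.   -4.    0. -161.   26.]
120 [ 154.  -76.   -4.    0. -161.   56.]
150 [ 154.  -76.   -4.    0. -161.   86.]
3.4583 [ 2.18149301e+01 -2.68147695e+00 -4.14880507e+00 -3.58828221e-03
 -8.85514177e+01 -3.65491317e+01] [[-0.25, -0.97, -0.0], [-0.97, 0.25, -0.0], [0.0, 0.0, -1.0]]
```

View pics/w1.png

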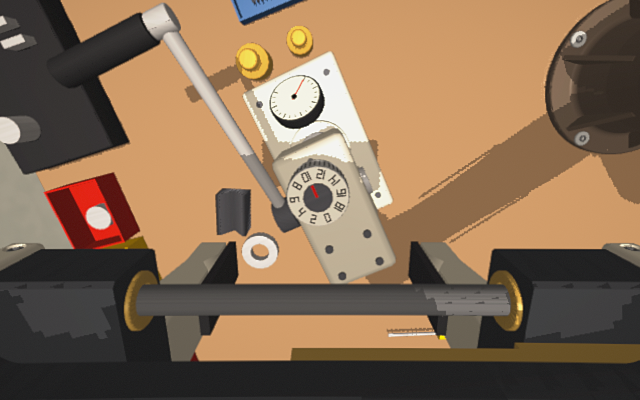

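The wrist view shows the sleeve top around (318,195), with the red line pointing up and left between the 10 and 12 areas. I enlarge it and fit the positions of the top face and the handle.

```bash
cat >> h.py <<'E'
def cloud(c,D):
    K,k1,T=c; v,u=np.mgrid[:400,:640]
    n=cv2.undistortPoints(np.stack([u.ravel(),v.ravel()],1)[:,None].astype(float),K,np.array([k1,0,0,0.]))[:,0]
    P=np.c_[n,np.ones(len(n))]*D.ravel()[:,None]
    return (P@T[:3,:3].T+T[:3,3]).reshape(400,640,3)
E
python3 - <<'E'
from h import *
c=cam('wrist');b=cv2.imread('pics/w1.png');D=np.load('pics/w1.npy');P=cloud(c,D)
hsv=cv2.cvtColor(b,cv2.COLOR_BGR2HSV)
r=np.hypot(P[...,0]-.475,P[...,1]+.017)
m=(r<.05)&(P[...,2]>.290)&(P[...,2]<.306)
pts=P[m];(cx,cy),rad=cv2.minEnclosingCircle((pts[:,:2]*1000).astype(np.float32))
print('sleeve',cx,cy,rad,np.median(pts[:,2]),m.sum())
v,u=np.where(m);print(u.min(),u.max(),v.min(),v.max())
h=(b.max(2)<60)&(P[...,2]>.24)&(P[...,2]<.30)&(np.arange(640)[None]<180)&(np.arange(400)[:,None]<120)
q=P[h];print('handle',h.sum(),np.median(q[:,2]),cv2.minAreaRect((q[:,:2]*1000).astype(np.float32)))
rd=m&((hsv[...,0]<8)|(hsv[...,0]>172))&(hsv[...,1]>150)
v,u=np.where(rd);print('red',u.mean(),v.mean())
# image direction of tester front for yaw 99.7
for y in (96,99.7,103):
    o=np.array([cx/1000,cy/1000,.298]);f=-np.array([np.cos(np.radians(y)),np.sin(np.radians(y)),0])
    print(proj(c,o),proj(c,o+.02*f))
cv2.imwrite('pics/w1c.png',cv2.resize(b[150:240,275:365],None,fx=6,fy=6,interpolation=2))
E
```

```text
sleeve 477.5943908691406 -17.16148567199707 26.651763916015625 0.29858244693503055 3032
286 348 163 225
handle 3868 0.2820411317020687 ((611.347900390625, -167.30435180664062), (86.34703063964844, 23.597827911376953), 9.63863468170166)
red 314.2105263157895 191.26315789473685
[317.44398823 196.34247027] [308.59716983 174.18487852]
[317.44398823 196.34247027] [307.13436311 174.7840333 ]
[317.44398823 196.34247027] [305.86782226 175.39518408]
```

View pics/w1c.png

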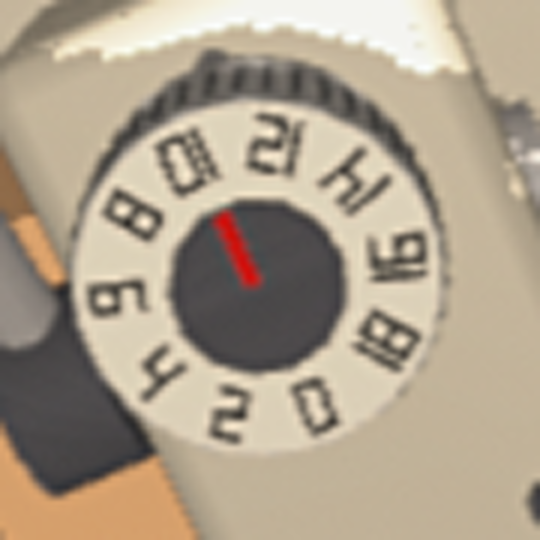

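The sleeve is set to 10: the red line points at "10", and the numbers rise clockwise in the picture. I need +72° counter-clockwise. The sleeve is at (0.4776,-0.0172), with fitted radius 26.7 and height 0.2986, which match the given sizes. The yaw is 99.7° and the handle length of 86 mm agrees.

```bash
python3 - <<'E'
from h import *
S=[.4776,-.0172]
robot.goto(S+[.36],down(-140)); robot.servo_line(S+[.270],speed=.08)
print(robot.read_position(),robot.read_force())
robot.move_gripper(0.3); print('w',robot.read_grip_width()*88,robot.read_force(),robot.read_ft_torque())
for a in (-122,-104,-86,-68):
    robot.goto(S+[.270],down(a)); print(a,robot.read_force().round(1),robot.read_ft_torque().round(2),robot.read_grip_width()*88)
robot.dwell(.2)
robot.move_gripper(1.0)
robot.servo_line(S+[.41],speed=.2)
robot.goto(S+[.41],down(-104))
save('wrist','w2');b=cv2.imread('pics/w2.png')
cv2.imwrite('pics/w2c.png',cv2.resize(b[130:260,255:385],None,fx=4,fy=4,interpolation=2));print(robot.read_t())
E
```

```text
[ 0.47792347 -0.017161    0.27052725] [0.20131434 0.36270096 0.45788262]
w 51.483000207562284 [ 7.21897302 -6.78116067 -2.85416153] [-2.08558407 -2.15493621 -0.03054954]
-122 [ 7.1 -9.  -3.7] [-2.93 -2.45 -0.07] 51.47690504668617
-104 [ 9.4 -9.4 -5.2] [-3.32 -3.12  0.14] 51.51446247428293
-86 [11.  -8.6 -6.2] [-3.37 -3.47 -0.08] 51.68845351146574
-68 [13.3 -9.2 -7.4] [-3.44 -3.98  0.22] 51.56368690694439
10.2
```

View pics/w2c.png

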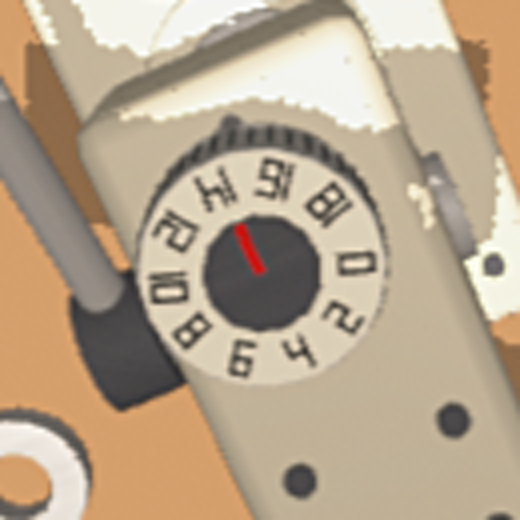

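The sleeve now shows 14 at the red line. Next comes the lever: grip the handle with the jaws across it and follow its arc down.

```bash
cat >> h.py <<'E'
Y=np.radians(99.7);EX=np.array([np.cos(Y),np.sin(Y),0]);EY=np.array([-EX[1],EX[0],0]);S0=np.array([.4776,-.0172,0])
def handle(phi): # TCP for handle at lever angle phi (deg)
    f=np.radians(phi); return S0+EX*(.030-.215*np.cos(f))+EY*-.1075+np.array([0,0,.198+.215*np.sin(f)-.019])
E
python3 - <<'E'
from h import *
for a in(9.7,-170.3): 
    for ph in(20,-8): print(a,robot.ik(handle(ph),down(a)))
q=[robot.ik(handle(20),down(a)) for a in(9.7,-170.3)]
a=9.7 if q[0] is not None and abs(q[0][5])<abs(q[1][5]) else -170.3
H=handle(20);print(a,H,robot.read_position())
robot.goto(H+[0,0,.1],down(a))
robot.servo_line(H,speed=.1); print(robot.read_position(),robot.read_force().round(1))
robot.move_gripper(0); print(robot.read_grip_width()*88,robot.read_force().round(1),robot.read_ft_torque().round(2),robot.read_t())
save('wrist','w3')
E
```

```text
9.7 [  2.17616894  16.00379392  -2.41884857   0.         -71.57735751
  97.52383106]
9.7 [  1.16177163  20.53467525  -9.93102253   0.         -59.53430222
  98.53822837]
-170.3 [  2.17616894  16.00379392  -2.41884857   0.         -71.57735751
 -82.47616894]
-170.3 [  1.16177163  20.53467525  -9.93102253   0.         -59.53430222
 -81.46177163]
-170.3 [ 0.61254901 -0.16866182  0.25253433] [ 0.47742806 -0.017234    0.40933607]
[ 0.61296818 -0.16871047  0.25336699] [ 0.3 -0.1 -0.6]
23.904546449645665 [ 0.6 -5.1 -1.3] [-1.73 -0.65  0.03] 13.2167
```

View pics/w3.png

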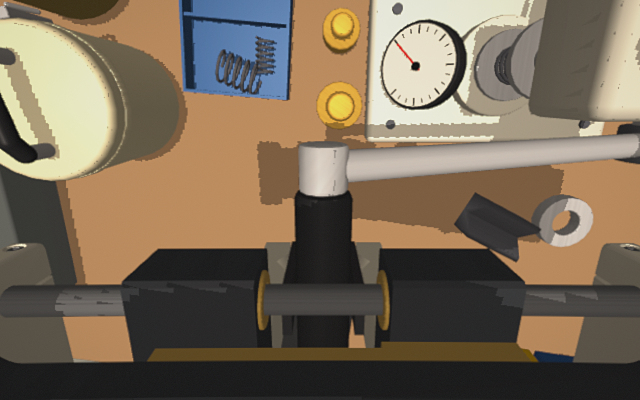

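The jaws hold the handle firmly (23.9 mm, at about (322,250)) and nothing nearby is in the way. Now I pull it down along the arc, watching the force.

```bash
python3 - <<'E'
from h import *
for ph in (13,6,0,-3,-5,-6,-6.7,-7.2,-7.7):
    robot.servo_line(handle(ph),speed=.06)
    F=robot.read_force(); print(ph,handle(ph)[2].round(4),robot.read_position().round(4),F.round(1),round(robot.read_grip_width()*88,1))
    if F[2]>28: break
robot.dwell(.3);print(robot.read_position(),robot.read_force().round(1),robot.read_t())
c=cam('wrist');p,D=save('wrist','w4');s,_=save('scene','s4')
cv2.imwrite('pics/v4.png',np.vstack([p[:,:,::-1][:,:640],cv2.resize(s[140:300,240:496],None,fx=2.5,fy=2.5)[:200,:,::-1]]))
E
```

```text
13 0.2274 [ 0.6139 -0.1764  0.2283] [-1.5 -2.9  5.9] 24.2
6 0.2015 [ 0.6146 -0.1808  0.2026] [-2.6 -2.5  7.2] 24.1
0 0.179 [ 0.6149 -0.1823  0.1803] [-1.9 -4.5  8.4] 24.5
-3 0.1677 [ 0.6149 -0.1823  0.1692] [-2.4 -5.3  8.8] 24.2
-5 0.1603 [ 0.6149 -0.182   0.1618] [-2.7 -6.8  9.7] 24.1
-6 0.1565 [ 0.6149 -0.1818  0.1583] [-3.1 -7.4  8.5] 24.2
-6.7 0.1539 [ 0.6149 -0.1816  0.1557] [-2.4 -7.5  9.6] 24.4
-7.2 0.1521 [ 0.6149 -0.1815  0.154 ] [-1.8 -8.4  9.5] 24.4
-7.7 0.1502 [ 0.6148 -0.1813  0.1521] [-3.1 -8.6  9.6] 24.4
[ 0.61480142 -0.18132218  0.15217255] [-2.4 -8.9  9.4] 16.8917
```

View pics/v4.png

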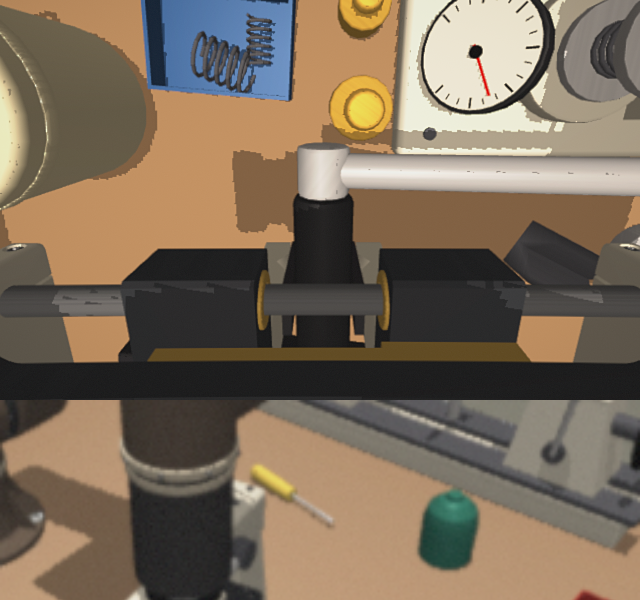

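The wrist view shows the lever about level and the dial needle well round. The force is still about 9 N, so the stop has not been felt yet. I continue in small steps.

```bash
python3 - <<'E'
from h import *
for ph in np.arange(-8,-11.6,-.4):
    robot.servo_line(handle(ph),speed=.03); robot.dwell(.15)
    F=np.mean([robot.read_force() for _ in range(4)],0); print(ph.round(1),handle(ph)[2].round(4),robot.read_position().round(4),F.round(1),round(robot.read_grip_width()*88,1))
    if F[2]>20: break
c=cam('wrist');p,D=save('wrist','w5');P=cloud(c,D)
# bar slope from depth along the bar
hs=cv2.cvtColor(p,cv2.COLOR_RGB2HSV)
m=np.zeros(D.shape,bool);m[150:200,350:600]=1
t=(P-S0)@np.c_[EX,EY,[0,0,1]]
m&=(abs(t[...,1]+.055)<.012)&(t[...,2]>.12)
xs=[];zs=[]
for x0 in np.arange(-.17,-.05,.01):
    k=m&(abs(t[...,0]-x0)<.005)
    if k.sum()>20: xs.append(x0);zs.append(np.percentile(t[k][:,2],90))
print(np.c_[xs,zs].round(4).tolist(), np.degrees(np.arctan(np.polyfit(xs,zs,1)[0])),robot.read_t())
E
```

```text
-8.0 0.1491 [ 0.6148 -0.1812  0.1511] [-2.5 -8.5  9.7] 24.1
-8.4 0.1476 [ 0.6148 -0.1811  0.1496] [-2.6 -8.7  8.6] 24.5
-8.8 0.1461 [ 0.6147 -0.1809  0.1481] [-2.1 -9.9  9. ] 24.3
-9.2 0.1446 [ 0.6147 -0.1807  0.1466] [-1.6 -9.9  8.1] 24.2
-9.6 0.1431 [ 0.6147 -0.1806  0.1452] [ -2.1 -10.3   7.9] 23.9
-10.0 0.1417 [ 0.6146 -0.1804  0.1438] [ -2.7 -11.6   9.6] 24.8
-10.4 0.1402 [ 0.6146 -0.1802  0.1425] [ -2.4 -10.7  10.8] 24.5
-10.8 0.1387 [ 0.6146 -0.18    0.141 ] [ -2.9 -11.3  10.1] 24.3
-11.2 0.1372 [ 0.6146 -0.1798  0.1397] [ -3.6 -10.8  11.6] 24.4
[[-0.17, 0.1747], [-0.16, 0.1761], [-0.15, 0.1777], [-0.14, 0.1793], [-0.13, 0.1808], [-0.12, 0.1823], [-0.11, 0.1839], [-0.1, 0.1855], [-0.09, 0.1864]] 8.624251795215537 20.6417
```

The wrist force hardly rises, yet TCP travel and bar slope disagree. I run the same bar fit on the earlier frames as a calibration.

```bash
python3 - <<'E'
from h import *
K,k1,T0=cam('wrist'); p0=robot.read_position();R=robot.read_tcp_rot();print(p0,R.round(4).tolist(),robot.read_force().round(1))
A=np.eye(4);A[:3,:3]=R;A[:3,3]=p0;TC=np.linalg.inv(A)@T0
for f,p in(('w3',[.61297,-.16871,.25337]),('w4',[.6148,-.18132,.15217]),('w5',p0)):
    A[:3,3]=p;D=np.load(f'pics/{f}.npy')
    t=(cloud((K,k1,A@TC),D)-S0)@np.c_[EX,EY,[0,0,1]]
    m=np.zeros(D.shape,bool);m[120:205,360:600]=1
    m&=(abs(t[...,1]+.055)<.010)&(t[...,2]>.12)
    xs=[];zs=[];ys=[]
    for x0 in np.arange(-.17,-.08,.01):
        k=m&(abs(t[...,0]-x0)<.005)
        if k.sum()>20: xs.append(x0);zs.append(np.percentile(t[k][:,2],90));ys.append(t[k][:,1].mean())
    print(f,np.degrees(np.arctan(np.polyfit(xs,zs,1)[0])).round(2),np.polyval(np.polyfit(xs,zs,1),-.17),xs[0],xs[-1])
    hm=np.zeros(D.shape,bool);hm[205:240,300:345]=1;q=t[hm];print('  handle top z',np.percentile(q[:,2],[50,90]))
a,_=save('scene','s5');b,_=save('top','t5')
cv2.imwrite('pics/v5.png',np.vstack([cv2.resize(a[150:300,240:400],None,fx=2.,fy=2),cv2.resize(b[130:280,240:400],None,fx=2.,fy=2)])[:,:,::-1])
E
```

```text
[ 0.61457048 -0.17982311  0.13971474] [[-0.9857, -0.1686, 0.0019], [-0.1686, 0.9857, -0.0033], [-0.0013, -0.0036, -1.0]] [ -2.9 -11.7  11. ]
w3 -19.11 0.2791454227708721 -0.16 -0.08999999999999994
  handle top z [0.28381154 0.28496419]
w4 5.48 0.1857461011577204 -0.17 -0.08999999999999994
  handle top z [0.18812296 0.18928508]
w5 8.55 0.1747507443757463 -0.17 -0.08999999999999994
  handle top z [0.17640265 0.17758871]
```

View pics/v5.png

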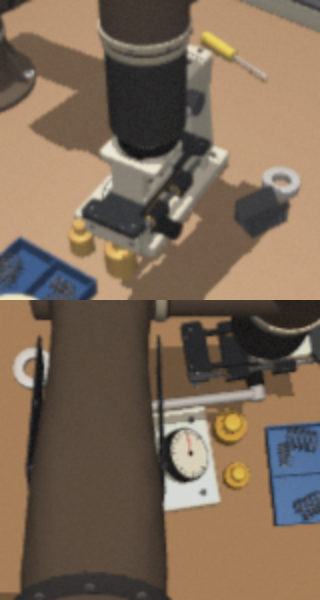

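The arm hides the sleeve. Bar slope and handle height put the ram at about 14.5 to 15.1 mm with no clear stop yet. I step on slowly and log averaged force and image-measured handle drop to find the stop.

```bash
cat >> h.py <<'E'
def fz():
    L=[]
    for _ in range(15): robot.dwell(.02); L.append(robot.read_force())
    return np.mean(L,0)
def lever():
    c=cam('wrist');D=robot.grab_frame('wrist')[1]
    t=(cloud(c,D)-S0)@np.c_[EX,EY,[0,0,1]]
    m=np.zeros(D.shape,bool);m[120:205,360:600]=1
    m&=(abs(t[...,1]+.055)<.010)&(t[...,2]>.12)
    xs=[];zs=[]
    for x0 in np.arange(-.17,-.08,.01):
        k=m&(abs(t[...,0]-x0)<.005)
        if k.sum()>20: xs.append(x0);zs.append(np.percentile(t[k][:,2],90))
    return np.degrees(np.arctan(np.polyfit(xs,zs,1)[0])).round(2),np.percentile(t[205:240,300:345,2],90).round(4)
E
python3 - <<'E'
from h import *
for ph in (-9,-10,-11,-11.5,-12,-12.5,-13,-13.5,-14):
    robot.servo_line(handle(ph),speed=.03); F=fz()
    print(ph,'lag',(robot.read_position()[2]-handle(ph)[2]).round(4),robot.read_position()[2].round(4),F.round(1),robot.read_ft_torque().round(2),lever())
    if F[2]>18: break
print(robot.read_t())
E
```

```text
-9 lag 0.0015 0.1469 [-1.1 -9.2  5.5] [-3.71  0.13 -0.1 ] (np.float64(6.67), np.float64(0.1846))
-10 lag 0.0019 0.1436 [ -2.  -10.3   7.9] [-3.58  0.5  -0.11] (np.float64(7.51), np.float64(0.1814))
-11 lag 0.0024 0.1403 [ -2.7 -10.9  10.6] [-3.57  0.84 -0.02] (np.float64(8.35), np.float64(0.1782))
-11.5 lag 0.0025 0.1386 [ -3.1 -11.3  11.3] [-3.74  0.89 -0.08] (np.float64(8.74), np.float64(0.1767))
-12 lag 0.0027 0.137 [ -3.3 -11.6  12.1] [-3.87  1.01 -0.06] (np.float64(9.15), np.float64(0.1751))
-12.5 lag 0.0028 0.1353 [ -3.5 -12.1  12.8] [-4.04  1.08 -0.07] (np.float64(9.52), np.float64(0.1735))
-13 lag 0.003 0.1336 [ -3.8 -12.5  13.8] [-4.17  1.25 -0.02] (np.float64(9.89), np.float64(0.172))
-13.5 lag 0.0033 0.1321 [ -4.2 -13.   15.1] [-4.3   1.41 -0.07] (np.float64(10.31), np.float64(0.1705))
-14 lag 0.0035 0.1304 [ -4.8 -13.5  16.2] [-4.47  1.47 -0.1 ] (np.float64(10.61), np.float64(0.1689))
25.9167
```

Force now rises at about 0.6 N/mm, which is stiffer than the spring but not a hard stop. The dial needle gives an independent reading of ram travel, so I measure its angle at several lever positions.

```bash
cat >> h.py <<'E'
def needle(c,p,D):
    t=(cloud(c,D)-S0)@np.c_[EX,EY,[0,0,1]]
    hs=cv2.cvtColor(p,cv2.COLOR_RGB2HSV)
    rd=((hs[...,0]<8)|(hs[...,0]>172))&(hs[...,1]>140)&(hs[...,2]>90)
    roi=(t[...,0]<-.06)&(t[...,0]>-.19)&(abs(t[...,1])<.06)&(t[...,2]>.01)&(t[...,2]<.12)&(D>0)
    n=t[rd&roi]
    w=t[roi&(hs[...,1]<70)&(hs[...,2]>150)&(t[...,2]>.035)]
    q=n.mean(0);_,_,V=np.linalg.svd(n-q,full_matrices=False); d=V[0]
    return len(n),q.round(4),d.round(3),n[np.argsort((n-q)@d)[[0,-1]]].round(4).tolist()
E
python3 - <<'E'
from h import *
K,k1,T0=cam('wrist'); p0=robot.read_position();R=robot.read_tcp_rot()
A=np.eye(4);A[:3,:3]=R;A[:3,3]=p0;TC=np.linalg.inv(A)@T0
fs=[('w3',[.61297,-.16871,.25337]),('w4',[.6148,-.18132,.15217]),('w5',[.61457,-.17982,.13971])]
save('wrist','w6');fs.append(('w6',p0))
ims=[]
for f,p in fs:
    A[:3,3]=p; im=cv2.imread(f'pics/{f}.png');print(f,needle((K,k1,A@TC),im[:,:,::-1].copy(),np.load(f'pics/{f}.npy')))
    x0={'w3':350}.get(f,380);ims.append(im[0:150,x0:x0+190])
cv2.imwrite('pics/v6.png',cv2.resize(np.vstack([np.hstack(ims[:2]),np.hstack(ims[2:])]),None,fx=2,fy=2))
E
```

```text
w3 (50, array([-0.0955,  0.0108,  0.0667]), array([ 0.535, -0.699,  0.474]), [[-0.1021, 0.0207, 0.0588], [-0.0848, -0.0034, 0.0762]])
w4 (110, array([-0.0825, -0.0143,  0.0775]), array([ 0.302, -0.919,  0.254]), [[-0.0884, 0.0042, 0.0712], [-0.0791, -0.0263, 0.0815]])
w5 (115, array([-0.0876, -0.0149,  0.0736]), array([0.015, 1.   , 0.012]), [[-0.0873, -0.0286, 0.072], [-0.0865, 0.0051, 0.0717]])
w6 (121, array([-0.091 , -0.0137,  0.0708]), array([-0.257, -0.941, -0.221]), [[-0.0852, 0.0043, 0.0747], [-0.0951, -0.0269, 0.0684]])
```

View pics/v6.png

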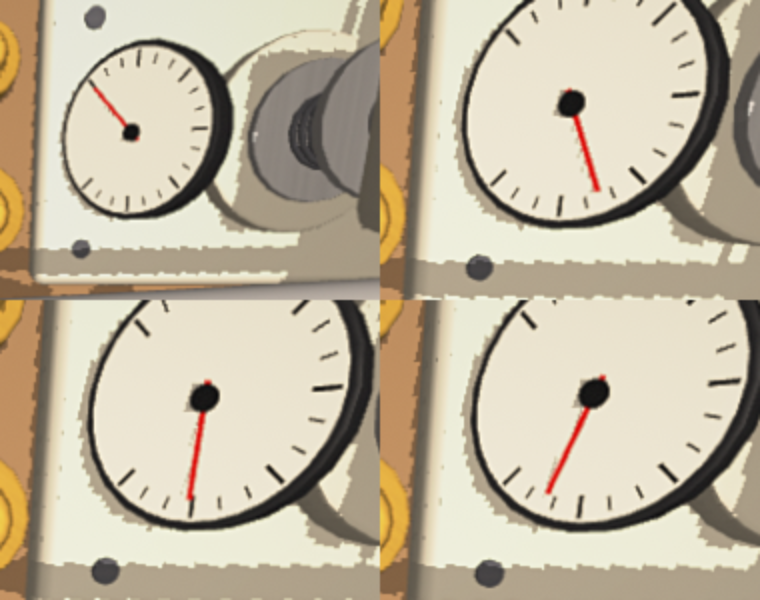

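The dial goes 0, 202°, 227°, 245° for w3, w4, w5 and now. The ram is therefore still moving at about 16 mm by handle height, and it has not stopped at 14. I go back up, let go and look at the sleeve again. There is enough time at t≈26 s.

```bash
python3 - <<'E'
from h import *
for ph in (-8,0,10):
    robot.servo_line(handle(ph),speed=.12)
    c=cam('wrist');p,D=robot.grab_frame('wrist');print(ph,robot.read_position().round(4),lever(),needle(c,p,D)[1:3],robot.read_force().round(1))
robot.servo_line(handle(20),speed=.12); print(lever(),robot.read_force().round(1))
robot.move_gripper(1.0); H=handle(20);robot.dwell(.1); print(lever(),robot.read_force().round(1))
robot.servo_line(H+[0,0,.13],speed=.25)
robot.goto([.4776,-.0172,.41],down(-104))
save('wrist','w7');b=cv2.imread('pics/w7.png')
cv2.imwrite('pics/w7c.png',cv2.resize(b[130:260,255:385],None,fx=4,fy=4,interpolation=2));print(robot.read_t())
E
```

```text
-8 [ 0.6149 -0.1813  0.1511] (np.float64(5.47), np.float64(0.1896)) (array([-0.0821, -0.0143,  0.0782]), array([ 0.317, -0.907,  0.278])) [-2.2 -9.6  6.4]
0 [ 0.6152 -0.1822  0.1806] (np.float64(-2.15), np.float64(0.2191)) (array([-0.0756, -0.0007,  0.0838]), array([-0.761,  0.057, -0.646])) [-0.5 -4.7  6.7]
10 [ 0.6145 -0.1778  0.2167] (np.float64(-11.47), np.float64(0.2551)) (array([-0.0836,  0.0151,  0.0772]), array([-0.225, -0.955, -0.194])) [-0.5  1.8  3.8]
(np.float64(-19.06), np.float64(0.2843)) [ 3.4 -6.7 -5.7]
(np.float64(-19.11), np.float64(0.2842)) [-0.7 -1.6  0.6]
30.825
```

View pics/w7c.png

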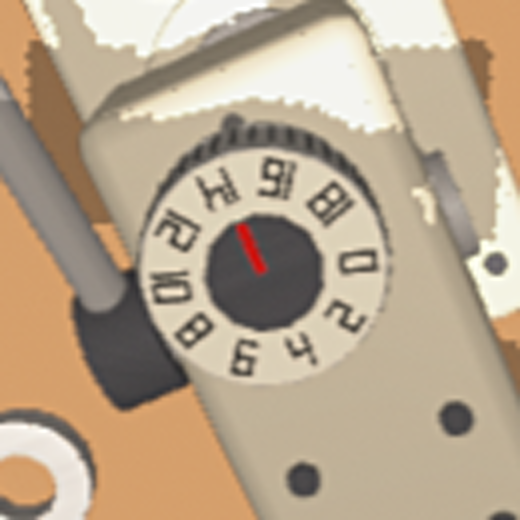

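The sleeve is still clicked in at 14. The needle follows about 15° per mm all the way, which matches travel from the handle heights, so the stop simply gives under load. The stiffening past about 14 mm fits that. I regrip and pull to 14.4 mm: handle top at 101.6 mm below rest, needle at about 215°.

```bash
python3 - <<'E'
from h import *
H=handle(20); robot.goto(H+[0,0,.1],down(-170.3)); robot.servo_line(H,speed=.1); r=lever(); print('rest',r)
robot.move_gripper(0); print(robot.read_grip_width()*88,lever())
for ph in (13,6,0,-4,-7.5): robot.servo_line(handle(ph),speed=.06)
ph=-7.5
for _ in range(10):
    robot.dwell(.1); l=lever(); drop=r[1]-l[1]
    x=30*(np.radians(20)-np.arcsin(np.sin(np.radians(20))-drop/.215)); print(ph,l,'ram mm',x.round(2),30*np.radians(l[0]-r[0]),robot.read_position().round(4),fz().round(1))
    if x>14.3: break
    ph-=min(1.5,max(.15,(14.4-x)/.03*.0573))
    robot.servo_line(handle(ph),speed=.03)
robot.dwell(.5);c=cam('wrist');p,D=save('wrist','w8');print(needle(c,p,D),lever(),fz().round(1),robot.read_t())
s,_=save('top','t8');cv2.imwrite('pics/v8.png',np.vstack([p,s[:200]])[:,:,::-1])
E
```

```text
rest (np.float64(-19.05), np.float64(0.2842))
24.25220721163296 (np.float64(-19.01), np.float64(0.2842))
-7.5 (np.float64(5.44), np.float64(0.19)) ram mm 13.36 12.82293401440234 [ 0.6148 -0.1814  0.1528] [-2.1 -8.5  8.7]
-9.0 (np.float64(6.71), np.float64(0.1848)) ram mm 14.09 13.487904459412178 [ 0.6147 -0.1808  0.1474] [-2.1 -9.5  8.8]
-9.592287192452384 (np.float64(7.2), np.float64(0.1827)) ram mm 14.39 13.744467859455346 [ 0.6147 -0.1806  0.1452] [-2.4 -9.8  9.1]
(110, array([-0.0852, -0.0151,  0.0754]), array([ 0.128, -0.987,  0.094]), [[-0.0877, 0.0047, 0.0736], [-0.0831, -0.028, 0.0765]]) (np.float64(7.28), np.float64(0.1828)) [-2.4 -9.8  9.1] 39.0583
```

View pics/v8.png

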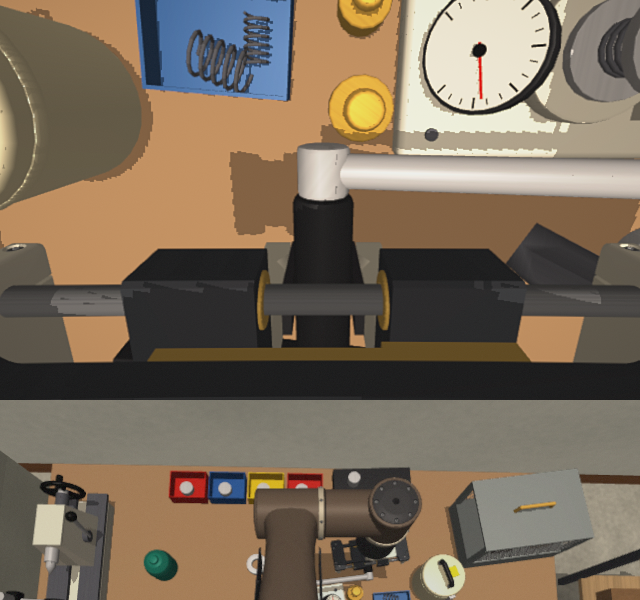

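The needle is at about 216° (14.4 mm), handle height gives 14.4 mm and bar slope 13.75 mm. The neighbouring objects are unmoved. Extrapolating the earlier force curve, the stop is felt from about 14.5 on the height scale, so I press slightly further to rest firmly on it, then hand in.

```bash
python3 - <<'E'
from h import *
r=(-19.05,.2842)
for ph in(-9.9,-10.2):
    robot.servo_line(handle(ph),speed=.02);robot.dwell(.4);l=lever()
    x=30*(np.radians(20)-np.arcsin(np.sin(np.radians(20))-(r[1]-l[1])/.215));print(ph,l,x,30*np.radians(l[0]-r[0]),fz().round(1),robot.read_grip_width()*88)
    if x>14.68: break
robot.dwell(.5);l2=lever();print(l2,fz().round(1),np.abs(robot.read_qvel()).max(),robot.read_t())
robot.job_done()
E
```

```text
-9.9 (np.float64(7.45), np.float64(0.1818)) 14.511942917339631 13.87536755335492 [ -2.3 -10.2   9.2] 24.429124684511795
-10.2 (np.float64(7.8), np.float64(0.1808)) 14.652797970529942 14.058627124814326 [ -2.2 -10.7   9.9] 24.064068245431425
(np.float64(7.76), np.float64(0.1808)) [ -2.2 -10.5   9.8] 0.025553704467217206 41.8083
the job is handed in; nothing more can be done
```

I set the sleeve to 14 and pulled the lever down to about 14 mm of spring travel. I handed the job in at 41.8 s with the gripper still holding the handle. I never felt a hard landing on the stop pin, so contact with the stop is inferred rather than seen.

- **Sleeve:** It started at 10, and I turned it 72° counter-clockwise with the lever up. A close look showed 14 at the red line. A second look after the first pull showed it still clicked in at 14.
- **First pull went too far:** No firm stop showed, and by handle height I reached about 16.4 mm. I let the lever back up, rechecked the sleeve and pulled again.
- **Ram travel at hand-in:** The two measurements disagree slightly. Handle height gives 14.65 mm and bar slope gives 14.06 mm, both inside the 13.2 to 15.2 mm window.
- **Dial needle:** It last read about 14.4 mm, just before the final small press. That assumes 15° per mm, which I inferred from the same handle heights, so it is not fully independent.
- **Holding:** The lever pushes up on the gripper with about 9.8 N, and lever and arm were still.
- **Stop:** The force rose only gradually, from about 14.5 mm on the height scale, as if the stop gives under load. The arm hid the sleeve and pin in both fixed cameras, and the wrist camera does not see them from the handle.
- **Bystanders:** I saw no sign in the last pictures of anything on the bench having moved, but I did not measure their positions.

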